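# Clamp the pot lid in the ratchet vice

## Task

The pot mender wants the brass lid clamped in the rack vice for polishing, but the ratchet is set to loosen. Push the yellow reversing lever gently over to the tighten side, then swing the red-knobbed handle back and forth until the jaw presses the lid snugly against the V stop and the handle pushes back clearly harder (one and a half to two times) than it does running free, without crushing the lid. Leave it clamped, let go of everything, and leave the things around the vice where they are.

Things in the scene. Friction and masses are not known exactly. Their poses are not given: they have to be found in the camera images.
- vice: green rack vice bolted to the bench: bed 140 x 390 mm, 20 mm thick, from y -200 to +190 mm in its own frame. Origin on the bench, amid the bed; +y is the closing direction of the jaw, z is up. At its -y end stands the ratchet (steel head disc 100 mm across, top 66 mm above the bench) on a vertical axis
- ratchet_axis (a point): point on the vertical turning axis of ratchet wheel, handle and reversing lever, 72 mm above the bench, at (0, -140) mm in the vice's frame; axes as the vice
- handle (a joint): swing of the ratchet handle about the ratchet axis, rad, positive counter-clockwise seen from above, stops at -0.6 and +0.6; at 0 it points along the vice's -y. Set to tighten, a positive swing turns the wheel and closes the jaw 20 mm per rad, a negative one clicks back freely (under 1.5 N at the knob). 20 teeth: up to 0.32 rad of each working stroke is lost. The wheel stays where it is left
- knob_top (a point): centre of the top of the red upright knob on the handle's end: 28 mm diameter, 72 to 117 mm above the bench, 140 mm from the ratchet axis, on a steel bar 20 mm wide, top 69 mm up. Pushed to tighten, it resists with about 4 N while the jaw runs free (5 N if swung fast), 6 N when the lid is pressed with 12 N, 7.5 N at 25 N, 9.5 N at 40 N, 11 N at 50 N; once seated, 1 N more per 5 mm of knob travel
- pawl_lever (a joint): angle of the yellow-tipped reversing lever about the ratchet axis relative to the handle, rad: 0 = fully at loosen (leans 0.45 rad clockwise of the handle bar, seen from above), 0.45 = right above the bar, 0.9 = fully at tighten (0.45 rad counter-clockwise of it), with stops at both ends. Stays where it is left, resists with about 1 N at the tab. At a stop it pushes the handle along
- tab_top (a point): centre of the top of the lever's yellow upright tab: pin 12 mm in diameter, 30 mm tall (top 103 mm above the bench), 55 mm from the ratchet axis on a flat dark arm whose top is 79 mm above the bench
- jaw_rubber: black rubber face of the green moving jaw, 108 mm wide, 38 mm tall (top 60 mm above the bench), 8 mm thick, on a steel block 12 mm thick. Origin at the foot of its front, in the middle, 20 mm above the bench; its +y points to the lid, along the vice's +y. The jaw moves with the ratchet wheel only; the face gives way into it by about 1 mm for each 10 N
- stop: blue V stop pinned on the bed, 36 mm tall. Origin at the bottom of the V, on the bed, 20 mm above the bench; the V opens to its own -y, each face 60 degrees from the closing direction. A lid seated in it has its centre 75 mm from this origin
- lid: loose domed brass pot lid, 0.25 to 0.5 kg, 130 mm in diameter, rim 10 mm thick, 37 mm tall, lying dome up on the bed between jaw and stop. Origin at the centre of its underside, 20 mm above the bench. A press of more than 55 N crushes it
- hammer: loose hammer, 260 mm long, lying on the bench; leave it alone
- tin: loose red tin, 64 mm in diameter, 55 mm tall, origin under its centre; leave it alone
- mug: loose white mug, 76 mm in diameter, 80 mm tall, origin under its centre; leave it alone
- collar: loose copper collar ring, 60 mm in diameter, 12 mm tall, origin under its centre; leave it alone
Not all that is in view belongs to the job. Of the things shaped like the lid, the brass one is meant.

How it is judged:
On the way, in this order (a step that is already met when the one before it is completed fails the run):
1. the reversing lever is over on the tighten side (above 0.65 rad) (value of joint pawl_lever above 0.65 rad), for 0.2 s.
2. the jaw has closed on the lid and presses it against the stop with more than 12 N, the lever still on the tighten side (contact force between each of jaw_rubber, stop and lid above 12 N and value of joint pawl_lever above 0.65 rad), for 0.2 s.
At the end, for the whole second after the job is handed in: the lid lies flat (within 0.1 rad) and at rest, clamped between jaw and V stop with more than 8 N on each, the reversing lever still on the tighten side (above 0.65 rad), everything let go (contact force between each of jaw_rubber, stop and lid above 8 N and value of joint pawl_lever above 0.65 rad and angle between lid's own z axis and vertical below 0.1 rad and linear speed of lid below 0.02 m/s); the robot touches nothing.
It fails at once if the lid is crushed: the jaw presses it with more than 55 N (contact force between jaw_rubber and lid above 55 N).
It fails at once if the reversing lever is forced: the fingers push its arm or tab with more than 20 N (contact force between the fingers and pawl_lever above 20 N).
It fails at once if a thing beside the vice is moved more than 30 mm (distance of any of hammer, tin, mug, collar from where it was at the start of the episode above 0.03 m).
It also fails if it takes over 72 s, if anything falls off the work surface, if the arm or the gripper's body presses on something with over 40 N, if the wrist force passes 120 N, or if a joint passes its speed limit or range.

## Robot

A 6-joint arm with a two-finger parallel gripper is mounted at the origin on the work surface. World frame = base frame: x ahead of the robot, y to its left, z up, the work surface at z = 0. Lengths are in m, angles in rad, forces in N, time in s.
With the tool pointing down it reaches from about 0.35 to 0.975 m from the base axis. Payload 7.1 kg.
Tool frame: the origin (TCP) lies midway between the tips of the shut fingers; the grasp point (between the pads) lies 19 mm behind it; z points along the fingers, y is the line along which they close (so a half turn about z gives the same grasp; the last joint's range is limited). The gripper opens to 88 mm and grips with 3 to 60 N. Pads are 20 mm wide; open, the fingers measure 115 mm over their backs; the gripper's body (75 mm by 178 mm) begins 61 mm behind the grasp point.
Start: joints at [1.083, 0.423, 1.63, -0, 1.089, -0.019], TCP at [0.282, 0.558, 0.223] pointing down, gripper open.
Joint ranges: [-3, 3], [-0.9, 2.11], [0.09, 2.58], [-1.31, 4.45], [0.11, 2.69], [-2.54, 2.54]. Speed limits (rad/s): [2.39, 2.39, 3.01, 3.14, 3.14, 3.14].

## Interface

Orientations are given as a unit quaternion [w, x, y, z].
In Python, from station import move_pose, movel, movej, command_gripper, wait, inverse_kinematics, read_camera, camera_info, MotionError, job_done, get_time, get_joint_pos, get_qvel, get_effort, get_tcp_pos, get_ee_rot, get_ft_force, get_ft_torque, get_grip_width, get_finger_force gives the robot as it stands. Calls block until the motion is done:
- move_pose(position, orientation): joint-space move of the TCP to a pose.
- movel(position, frame=None, v=0.15, until_force=None): straight line of the TCP; frame=None keeps the orientation; v is the mean speed in m/s. With until_force (N) it stops when the force on the tool has changed by that much, and returns True; else False.
- movej(angles): joint-space move.
- command_gripper(opening): opening from 0.0 (shut) to 1.0 (fully open); the grip force is fixed at half the most; returns when the fingers have stopped.
- wait(seconds).
- inverse_kinematics(position, orientation): joint angles nearest the present ones, or None.
- read_camera(name): name is "side" or "top" or "wrist"; returns the picture (420x560x3 uint8, red, green, blue); there is no depth.
- camera_info(name): a dict with "intrinsics" (3x3 intrinsics, pixels), "T" (4x4, takes a point from camera to world coordinates); the wrist camera has in their place "tool_from_camera" (4x4, takes a point from camera to tool coordinates, whose origin is the TCP and whose axes are the flange's). Camera axes: x right, y up, looking along -z (the intrinsics and any distortion apply to the point x, -y, -z); pixel columns grow to the right and rows downward; lengths in m; the calibration is good to about 2 mm. A picture is of the moment at which its call begins: read the wrist's pose just before it. camera_info takes no time and is no camera call.
A pose or a line that the arm cannot do raises MotionError and nothing moves.
- job_done(): hands the job in; it is judged then, once.
Readings, each from a call of its own:
- get_time(): time.
- get_joint_pos(): joint angles.
- get_qvel(): joint speeds.
- get_effort(): joint torques, N m.
- get_tcp_pos(): TCP position.
- get_ee_rot(): TCP orientation.
- get_ft_force(): force on the tool from outside, world axes, zero at the start.
- get_ft_torque(): the same for the moment, N m.
- get_grip_width(): opening from 0.0 (shut) to 1.0 (fully open).
- get_finger_force(): force on a finger pad.
Only numpy, scipy, OpenCV 4.12 (cv2) and the standard library are available. Lean on these libraries where they do the work, as an engineer would, in place of code of your own. Each camera call takes 0.05 s, during which the arm holds its last target. There are 200 camera calls.

## Working session

There is one attempt and no reset: what is moved stays moved. The work goes in short steps, each a Python script; the robot and the scene stay as the last script left them, time stands still between calls to the robot, and variables do not carry over. Pictures are saved under pics/ and viewed, at most 11 in all, crops included, and the job is handed in when it is done.

```bash
mkdir -p pics; ls
python3 - <<'E'
from station import *
import cv2,numpy as np
np.set_printoptions(precision=4,suppress=True)
for n in("side","top"):
    cv2.imwrite(f"pics/{n}0.png",read_camera(n)[:,:,::-1]); c=camera_info(n); print(n,c)
print(camera_info("wrist"),get_time(),get_ee_rot())
E
```

```text
pics
side {'intrinsics': array([[491.2586,   0.    , 270.5604],
       [  0.    , 491.2586, 213.8032],
       [  0.    ,   0.    ,   1.    ]]), 'T': array([[ 0.9885,  0.1233, -0.0878,  0.4507],
       [-0.1503,  0.7333, -0.663 , -0.66  ],
       [-0.0174,  0.6686,  0.7434,  0.9666],
       [ 0.    ,  0.    ,  0.    ,  1.    ]])}
top {'intrinsics': array([[531.077 ,   0.    , 278.5291],
       [  0.    , 531.077 , 213.7675],
       [  0.    ,   0.    ,   1.    ]]), 'T': array([[-0.0225,  0.9835, -0.1793,  0.3749],
       [-0.9997, -0.0198,  0.0168,  0.0955],
       [ 0.013 ,  0.1797,  0.9836,  1.1824],
       [ 0.    ,  0.    ,  0.    ,  1.    ]])}
{'intrinsics': array([[320.7704,   0.    , 281.7869],
       [  0.    , 320.7704, 214.1659],
       [  0.    ,   0.    ,   1.    ]]), 'tool_from_camera': array([[-0.0015,  0.9573,  0.2889,  0.08  ],
       [ 1.    ,  0.0016,  0.0001, -0.0005],
       [-0.0004,  0.2889, -0.9573, -0.1626],
       [ 0.    ,  0.    ,  0.    ,  1.    ]])} 0.1 [-0.0002  0.2323  0.9727 -0.0007]
```

View pics/side0.png

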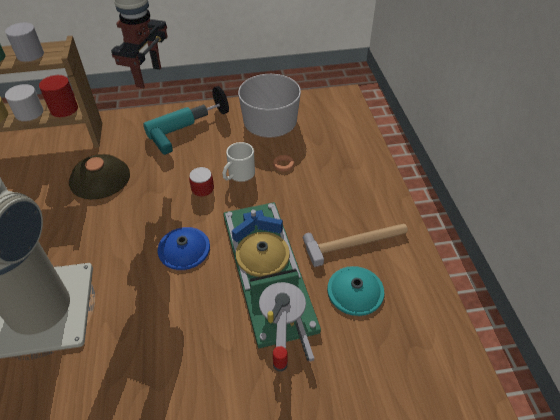

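View pics/top0.png

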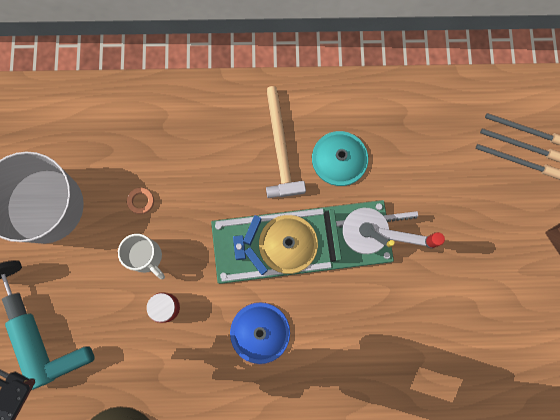

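Side view: knob (280,357), yellow tab (270,316), brass lid (262,250) in the vice; top view: knob (437,240), tab (390,243), ratchet disc (366,231), brass lid (289,243). Look-alikes for the lid (top pixels) are blue (260,333), teal (341,157) and the dark cone (125,415); I choose the brass one on the green bed at (289,243). The red cans on the shelf and the red tin (163,307) could be taken for the knob, and the rack tail (405,216) for the handle.

```bash
cat > h.py <<'E'
import numpy as np, cv2
from station import *
from scipy.spatial.transform import Rotation as R
np.set_printoptions(precision=4,suppress=True)
def cam(n):
    c=camera_info(n); K=c["intrinsics"]
    if n!="wrist": return K,c["T"]
    q=get_ee_rot(); T=np.eye(4); T[:3,:3]=R.from_quat([*q[1:],q[0]]).as_matrix(); T[:3,3]=get_tcp_pos()
    return K,T@c["tool_from_camera"]
def ray(KT,p):
    K,T=KT; d=np.linalg.solve(K,[p[0],p[1],1.])*[1,-1,-1]
    return T[:3,3],T[:3,:3]@d
def onz(KT,p,z):
    o,d=ray(KT,p); return o+d*(z-o[2])/d[2]
def tri(*obs):
    A=np.zeros((3,3));b=np.zeros(3)
    for KT,p in obs:
        o,d=ray(KT,p); d=d/np.linalg.norm(d); P=np.eye(3)-np.outer(d,d); A+=P;b+=P@o
    x=np.linalg.solve(A,b); return x
def mask(im,lo,hi,box=None):
    m=cv2.inRange(cv2.cvtColor(im,cv2.COLOR_RGB2HSV),np.array(lo),np.array(hi))
    if box: k=np.zeros_like(m);x0,y0,x1,y1=box;k[y0:y1,x0:x1]=255;m&=k
    return m
def cen(m):
    n,l,s,c=cv2.connectedComponentsWithStats(m); i=1+np.argmax(s[1:,4]); return c[i],s[i]
E
python3 - <<'E'
from h import *
t=cv2.imread("pics/top0.png")[:,:,::-1].copy(); s=cv2.imread("pics/side0.png")[:,:,::-1].copy()
T,S=cam("top"),cam("side")
for nm,lo,hi,bt,bs in[("knob",(0,160,90),(8,255,255),(415,220,460,260),(260,335,300,385)),("tab",(22,140,120),(35,255,255),(378,232,402,255),(255,300,285,330)),]:
    a,sa=cen(mask(t,lo,hi,bt)); b,sb=cen(mask(s,lo,hi,bs)); print(nm,a,sa,b,sb,tri((T,a),(S,b)))
    print(onz(T,a,.1),onz(S,b,.1))
m=mask(t,(55,90,30),(88,255,255),(205,195,400,290)); 
m=cv2.morphologyEx(m,cv2.MORPH_CLOSE,np.ones((5,5)))
c=np.vstack([k for k in cv2.findContours(m,0,1)[0] if cv2.contourArea(k)>60])[:,0]
h=cv2.convexHull(c)[:,0]; P=np.array([onz(T,p,.02)[:2] for p in h],np.float32); r=cv2.minAreaRect(P); print("bed",r,cv2.boxPoints(r))
m=mask(t,(0,0,150),(180,50,255),(335,200,392,260)); k=max(cv2.findContours(m,0,1)[0],key=cv2.contourArea); e=cv2.minEnclosingCircle(k);print("disc",e,onz(T,e[0],.066))
cr=np.hstack([cv2.resize(t[190:290,200:460],None,fx=2,fy=2)[:, :520],cv2.resize(s[200:380,220:330],(275,200))])
cv2.imwrite("pics/crop1.png",cr[:,:,::-1])
cv2.imwrite("pics/crop1.png",cv2.resize(t[190:290,205:460],None,fx=3,fy=3,interpolation=2)[:,:,::-1])
E
```

```text
knob [435.1881 239.4752] [426 232  19  15 202] [279.6604 355.783 ] [273 347  14  21 212] [ 0.514  -0.2451  0.0988]
[ 0.5118 -0.2447  0.1   ] [ 0.5159 -0.2454  0.1   ]
tab [390.0541 242.973 ] [387 240   7   7  37] [270.  313.5] [268 312   5   4  18] [ 0.5093 -0.1516  0.0971]
[ 0.5065 -0.151   0.1   ] [ 0.5115 -0.153   0.1   ]
bed ((0.524880588054657, 0.02593672275543213), (0.1377684473991394, 0.38733354210853577), 5.847837448120117) [[ 0.4366  0.2116]
 [ 0.4761 -0.1737]
 [ 0.6131 -0.1597]
 [ 0.5737  0.2256]]
disc ((367.1772155761719, 230.3924102783203), 25.008108139038086) [ 0.5386 -0.1115  0.066 ]
```

View pics/crop1.png

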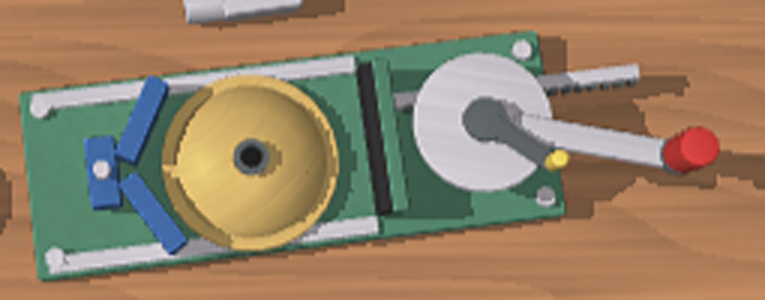

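The crop confirms the brass lid (crop 250,155) on the bed between the black jaw rubber and the blue V. The yellow tab is at (557,158) and the red knob at (692,148).

Run:
```python
from h import *
command_gripper(.55)
move_pose(*pose(-.72,.055,0,.2)); print(get_time(),get_tcp_pos(),get_ft_force())
K=cam("wrist"); im=read_camera("wrist"); cv2.imwrite("pics/w1.png",im[:,:,::-1])
for nm,lo,hi,z in[("knob",(0,160,70),(8,255,255),.1),("tab",(22,140,120),(35,255,255),.1)]:
    a,s=cen(mask(im,lo,hi)); print(nm,a,s,onz(K,a,z))
```

```text
3.5167 [ 0.507  -0.1537  0.2   ] [-0.1086 -0.6873  0.8816]Traceback (most recent call last):
  File "<stdin>", line 6, in <module>
  File "h.py", line 25, in cen
    n,l,s,c=cv2.connectedComponentsWithStats(m); i=1+np.argmax(s[1:,4]); return c[i],s[i]
                                                     ~~~~~~~~~^^^^^^^^^
    return _wrapfunc(a, 'argmax', axis=axis, out=out, **kwds)
    return bound(*args, **kwds)
ValueError: attempt to get argmax of an empty sequence
```

View pics/w1.png

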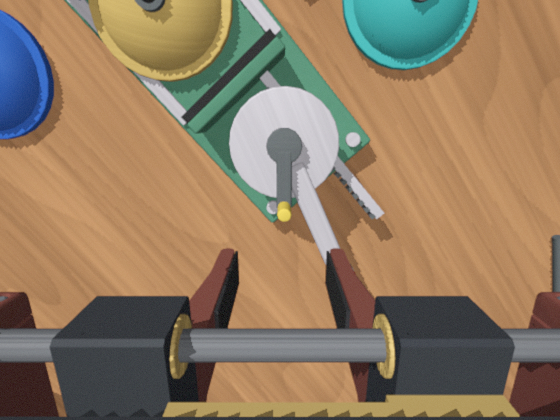

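The wrist view shows the tab top at (284,214), the hub at (284,147) and the disc centred near (284,141). The tab sits mid-way between the fingers.

Run:
```python
from h import *
K=cam("wrist");im=cv2.imread("pics/w1.png")[:,:,::-1].copy();T=cam("top")
a,_=cen(mask(im,(22,140,120),(35,255,255),(265,195,305,230)))
print("tab",a,onz(K,a,.1),tri((K,a),(T,(390.05,242.97)),(cam("side"),(270,313.5))))
m=mask(im,(0,0,140),(180,50,255),(215,75,345,205)); k=max(cv2.findContours(m,0,1)[0],key=cv2.contourArea); e=cv2.minEnclosingCircle(k)
print("disc",e,onz(K,e[0],.066)); print("hub",onz(K,(284,147),.08))
```

```text
tab [283.8288 211.5946] [ 0.5091 -0.1527  0.1   ] [ 0.5091 -0.1522  0.0984]
disc ((292.0, 139.5), 70.71961212158203) [ 0.5487 -0.1099  0.066 ]
hub [ 0.5396 -0.1101  0.08  ]
```

Run:
```python
from h import *
p,q=pose(-.72,.055,0,.088)
print("down",movel(p,until_force=4,v=.1),get_tcp_pos())
f0=get_ft_force()
for a in list(np.arange(-.72,.4,.14)):
    p,q=pose(a,.055,.018,.088)
    hit=movel(p,q,v=.05,until_force=5)
    f=get_ft_force()-f0; print(round(a,2),hit,f,f@tang(a),get_time())
    if hit or -(f@tang(a))>5: break
t=read_camera("top"); s=read_camera("side"); cv2.imwrite("pics/s2.png",s[:,:,::-1]); cv2.imwrite("pics/t2.png",cv2.resize(t[190:290,300:480],None,fx=4,fy=4)[:,:,::-1])
```

```text
down False [ 0.5072 -0.1545  0.0886]
-0.72 False [-1.1773  0.0521 -1.6943] -0.9896984124279947 5.3417
-0.58 False [ 0.2687  0.5417 -1.2183] -0.01070998643819037 5.65
-0.44 False [-0.2034  0.1721 -0.7723] -0.24902467292419792 5.9583
-0.3 False [-0.0587  0.6662 -0.2666] -0.18864216752136076 6.2667
-0.16 False [-0.7713 -0.0707 -1.769 ] -0.7658447843114274 6.575
-0.02 False [-0.3087  0.2479 -0.4555] -0.2873677831049208 6.8833
0.12 False [-0.8864 -0.2501 -1.5275] -0.9196769145279786 7.1917
0.26 True [-0.8128 -0.3749 -0.2574] -0.8928630038458911 7.4083
```

View pics/t2.png

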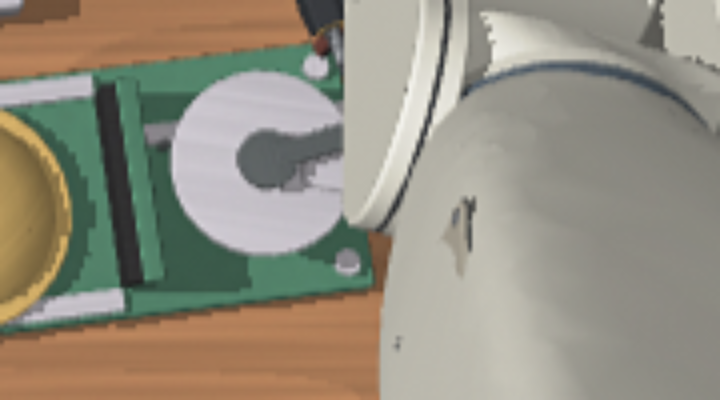

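The top crop shows the lever (dark arm) now counter-clockwise of the steel bar, so it is at tighten. Next I back off, rise and hover over the knob.

Run:
```python
from h import *
p,q=pose(.2,.055,.003,.088); movel(p,v=.1); movel(p+[0,0,.09],v=.2)
command_gripper(.65)
move_pose(*pose(-.28,.14,0,.16)); print(get_time())
K=cam("wrist"); im=read_camera("wrist"); s=read_camera("side"); cv2.imwrite("pics/w3.png",im[:,:,::-1]); cv2.imwrite("pics/s3.png",s[:,:,::-1])
m=mask(im,(0,170,60),(8,255,255),(180,180,380,420)); 
if m.any():
    a,st=cen(m); print(a,st,onz(K,a,.117))
a,st=cen(mask(im,(22,140,120),(35,255,255),(180,60,460,330))); print("tab",a,onz(K,a,.1))
```

```text
9.275
[284.8293 229.0957] [ 266  204   39   51 1547] [ 0.5159 -0.2415  0.117 ]
tab [321.5144  98.6831] [ 0.5544 -0.1629  0.1   ]
```

View pics/w3.png

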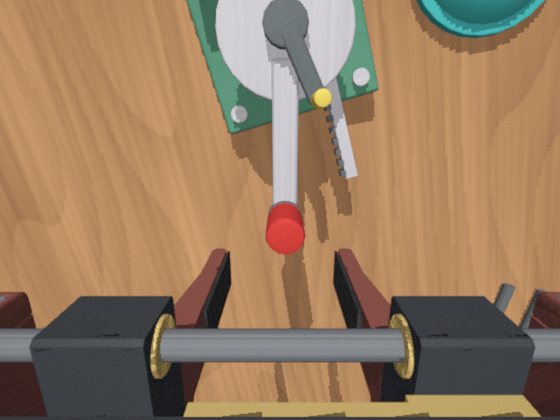

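The knob (284,229) is centred between the fingers, and the lever measures about 0.91 rad, at tighten. Next come the strokes.

```bash
cat >> h.py <<'E'
ZK=.083
def arc(a0,a1,lead,v,lim,f0):
    n=int(np.ceil(abs(a1-a0)/.2))
    for a in np.linspace(a0,a1,n+1)[1:]:
        p,q=pose(a,.14,lead,ZK)
        pre=-(get_ft_force()-f0)@tang(a)
        th=lim-abs(pre)
        hit=movel(p,q,v=v,until_force=max(th,1))
        f=get_ft_force()-f0; d=np.array(get_tcp_pos())[:2]-AX
        t=tang(a)[:2]; u=np.array([t[1],-t[0]])
        print(f"a {a:.2f} hit {hit} pre {pre:.2f} post {-(f@tang(a)):.2f} tcpang {np.arctan2(d@t,d@u)+a-np.arcsin(lead/.14):.3f} t {get_time():.1f}",flush=True)
        if hit: return a
    return None
E
python3 - <<'E'
from h import *
p,q=pose(-.28,.14,0,ZK); f0=np.array(get_ft_force())
print(movel(p,v=.1,until_force=5),get_tcp_pos(),get_grip_width()); f0=np.array(get_ft_force()); np.save("f0.npy",f0)
c=get_grip_width()*.044-.014; print("c",c,f0)
p,q=pose(-.28,.14,c,ZK); print(movel(p,q,v=.05,until_force=7))
r=arc(-.28,.54,c,.06,7.,f0)
if r is None:
    p,q=pose(.54,.14,-c+.003,ZK); print(movel(p,q,v=.1,until_force=4))
    print(arc(.54,-.54,-c,.1,4.,f0))
E
```

```text
False [ 0.5142 -0.2474  0.0834] 0.650136856596829
c 0.014606021690260472 [-0.0472 -0.0739  0.0931]
False
a -0.12 hit False pre 0.11 post 2.28 tcpang -0.121 t 11.3
a 0.05 hit True pre 2.40 post 1.43 tcpang -0.094 t 11.5
```

```bash
sed -i 's#/.2))#/.36))#' h.py
python3 - <<'E'
from h import *
f0=np.load("f0.npy"); c=.0146
r=arc(-.09,.54,c,.04,8.2,f0)
if r is None:
    p,q=pose(.54,.14,-c+.003,ZK); print(movel(p,q,v=.1,until_force=5))
    print(arc(.54,-.54,-c,.1,5.,f0))
E
```

```text
a 0.23 hit False pre 1.28 post 3.75 tcpang 0.222 t 12.8
a 0.54 hit False pre 3.17 post 3.02 tcpang 0.540 t 14.0
True
a 0.27 hit False pre 0.34 post 0.18 tcpang 0.276 t 15.0
a 0.00 hit False pre 0.11 post -0.60 tcpang 0.006 t 15.5
a -0.27 hit False pre -0.57 post -1.02 tcpang -0.262 t 16.1
a -0.54 hit False pre -0.90 post -0.20 tcpang -0.532 t 16.6
None
```

Run:
```python
from h import *
f0=np.load("f0.npy"); c=.0146
p,q=pose(-.54,.14,c-.004,ZK); print(movel(p,q,v=.06,until_force=6))
r=arc(-.54,.54,c,.04,7.8,f0)
if r is None:
    p,q=pose(.54,.14,-c+.003,ZK); print(movel(p,q,v=.1))
    print(arc(.54,-.54,-c,.1,5.,f0))
t=read_camera("top"); cv2.imwrite("pics/t4.png",cv2.resize(t[190:290,200:380],None,fx=4,fy=4)[:,:,::-1])
```

```text
False
a -0.27 hit False pre -0.16 post 2.99 tcpang -0.273 t 18.3
a 0.00 hit True pre 2.59 post 1.24 tcpang -0.226 t 18.7
```

View pics/t4.png

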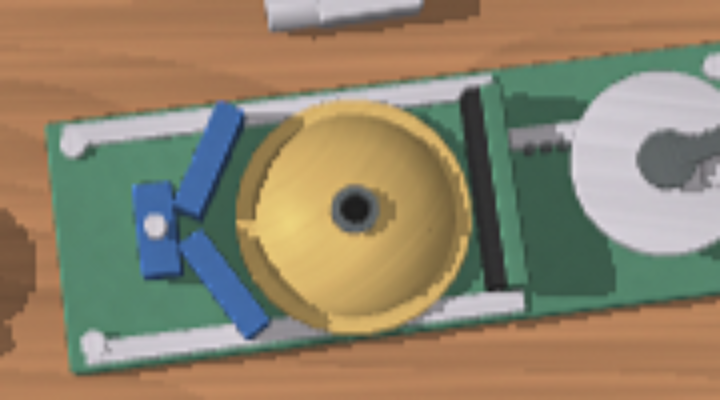

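Run:
```python
from h import *
f0=np.load("f0.npy"); c=.0146
a=-.22; stuck=0
def ang():
    d=np.array(get_tcp_pos())[:2]-AX; return (np.arctan2(d[1],d[0])-PHI0+np.pi)%(2*np.pi)-np.pi-np.arctan(c/.14)
while a<.52 and stuck<3 and get_time()<45:
    p,q=pose(min(a+.2,.54),.14,c,ZK)
    t=tang(a+.05); pre=-(get_ft_force()-f0)@t
    hit=movel(p,q,v=.03,until_force=max(7.8-max(pre,0),1)); n=ang(); post=-(get_ft_force()-f0)@t
    print(f"{a:.3f}->{n:.3f} {hit} pre {pre:.2f} post {post:.2f} t {get_time():.1f}",flush=True)
    stuck=stuck+1 if hit and n-a<.02 else 0
    a=n
t=read_camera("top"); cv2.imwrite("pics/t5.png",cv2.resize(t[190:290,200:380],None,fx=4,fy=4)[:,:,::-1])
```

```text
-0.220->-0.021 False pre 0.82 post 4.36 t 20.0
-0.021->0.181 False pre 4.18 post 3.28 t 21.1
0.181->0.361 True pre 3.47 post 3.77 t 21.9
0.361->0.372 True pre 3.96 post 4.13 t 22.2
0.372->0.380 True pre 4.14 post 3.62 t 22.6
0.380->0.393 True pre 3.63 post 3.98 t 22.9
```

View pics/t5.png

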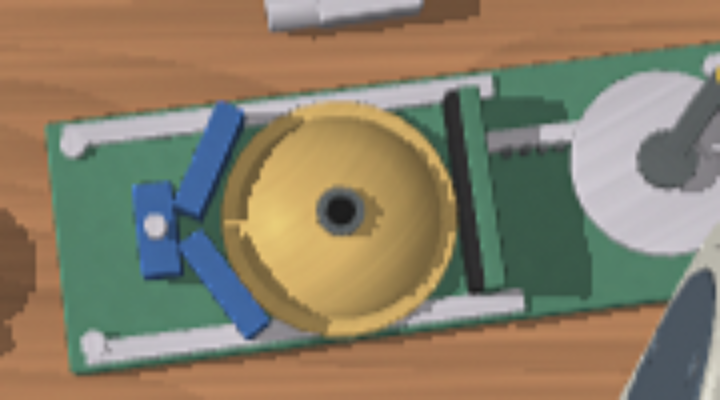

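The lid has been pushed left and now touches the rubber at crop (455,210). Next I press from zero contact each time, so the thresholds are absolute.

Run:
```python
from h import *
f0=np.load("f0.npy"); c=.0146
def ang():
    d=np.array(get_tcp_pos())[:2]-AX; return (np.arctan2(d[1],d[0])-PHI0+np.pi)%(2*np.pi)-np.pi-np.arctan(c/.14)
for T in(5,6,7,7.5,7.5):
    a=ang(); p,q=pose(a,.14,c-.006,ZK); movel(p,q,v=.05)
    z=-(get_ft_force()-f0)@tang(a)
    p,q=pose(.52,.14,c,ZK); hit=movel(p,q,v=.02,until_force=T); n=ang()
    post=[-(get_ft_force()-f0)@tang(n) for _ in range(3)]
    print(f"T {T} {a:.3f}->{n:.3f} {hit} air {z:.2f} post {np.mean(post):.2f} t {get_time():.1f}",flush=True)
    if not hit: break
```

```text
T 5 0.391->0.382 True air -0.16 post 2.07 t 23.8
T 6 0.382->0.386 True air 0.03 post 3.92 t 24.6
T 7 0.386->0.388 True air -0.30 post 4.32 t 25.5
T 7.5 0.388->0.388 True air 0.06 post 3.83 t 26.4
T 7.5 0.388->0.388 True air 0.33 post 4.47 t 27.2
```

Run:
```python
from h import *
f0=np.load("f0.npy"); c=.0146
def ang():
    d=np.array(get_tcp_pos())[:2]-AX; return (np.arctan2(d[1],d[0])-PHI0+np.pi)%(2*np.pi)-np.pi-np.arctan(c/.14)
for T in(8,8.3,8.3):
    a=ang(); p,q=pose(a,.14,c-.006,ZK); movel(p,q,v=.05)
    p,q=pose(.54,.14,c,ZK); hit=movel(p,q,v=.012,until_force=T); n=ang()
    print(f"T {T} {a:.3f}->{n:.3f} {hit} post {-(get_ft_force()-f0)@tang(n):.2f} t {get_time():.1f}",flush=True)
    if not hit: break
# release and look
p,q=pose(n,.14,0,ZK); movel(p,q,v=.05); print(get_ft_force()-f0)
movel(p+[0,0,.1],v=.15); move_pose(*pose(n,.30,0,.25)); print(get_time())
K=cam("wrist"); im=read_camera("wrist"); cv2.imwrite("pics/w6.png",im[:,:,::-1])
t=read_camera("top"); cv2.imwrite("pics/t6full.png",t[:,:,::-1]); s=read_camera("side"); cv2.imwrite("pics/s6full.png",s[:,:,::-1])
x=cv2.resize(t[190:290,200:380],None,fx=4,fy=4); cv2.imwrite("pics/t6.png",x[:,:,::-1])
```

```text
T 8 0.388->0.388 True post 3.99 t 28.4
T 8.3 0.388->0.388 True post 4.06 t 29.7
T 8.3 0.388->0.388 True post 4.07 t 30.9
[ 0.4639  0.5726 -0.1572]
32.925
```

View pics/w6.png

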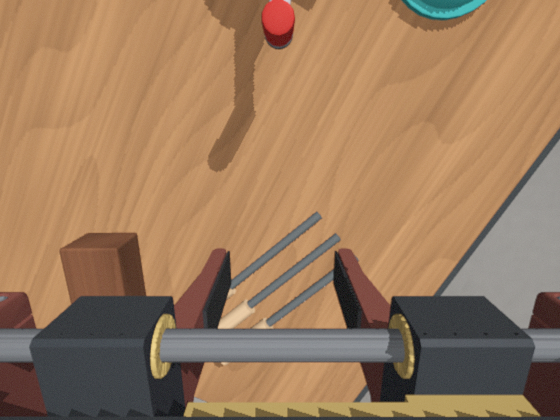

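Run:
```python
from h import *
t=cv2.imread("pics/t6full.png");s=cv2.imread("pics/s6full.png")
a=cv2.resize(t[195:285,205:345],(700,450),interpolation=2)
cv2.imwrite("pics/v6.png",a)
T=cam("top");S=cam("side"); yd=np.array([-.1017,.9948]); xd=np.array([.9948,.1017])
O=AX+.14*yd
for nm,w in(("t0",cv2.imread("pics/top0.png")),("t6",t)):
    m=mask(w[:,:,::-1].copy(),(15,80,70),(30,255,255),(225,205,345,280)); k=max(cv2.findContours(m,0,1)[0],key=cv2.contourArea)
    e=cv2.minEnclosingCircle(k); c=onz(T,e[0],.03)[:2]-O; print(nm,"lid",e,"r",e[1]*(1.18-.03)/531,c@xd,c@yd)
    m=mask(w[:,:,::-1].copy(),(100,120,60),(120,255,255),(225,205,275,280)); pts=cv2.findNonZero(m)[:,0]; 
    P=np.array([onz(T,p,.056)[:2]-O for p in pts]); print("stop min y",(P@yd).min(),"max",(P@yd).max(),"x",(P@xd).min(),(P@xd).max(), cv2.minAreaRect(pts))
```

```text
t0 lid ((287.8733215332031, 243.8733367919922), 29.57045555114746) r 0.06404147624071484 -0.003837265982346505 0.027663061883209147
stop min y 0.08128043404781855 max 0.1443137784976718 x -0.06374434449907951 0.061876067315439154 ((248.42662048339844, 246.12628173828125), (58.5374641418457, 29.560834884643555), 83.2901611328125)
t6 lid ((284.4461364746094, 244.12078857421875), 29.6136474609375) r 0.0641350180415784 -0.0034594872738366285 0.035161319531503914
stop min y 0.08128043404781855 max 0.1443137784976718 x -0.06374434449907951 0.061876067315439154 ((248.42662048339844, 246.12628173828125), (58.5374641418457, 29.560834884643555), 83.2901611328125)
```

View pics/v6.png

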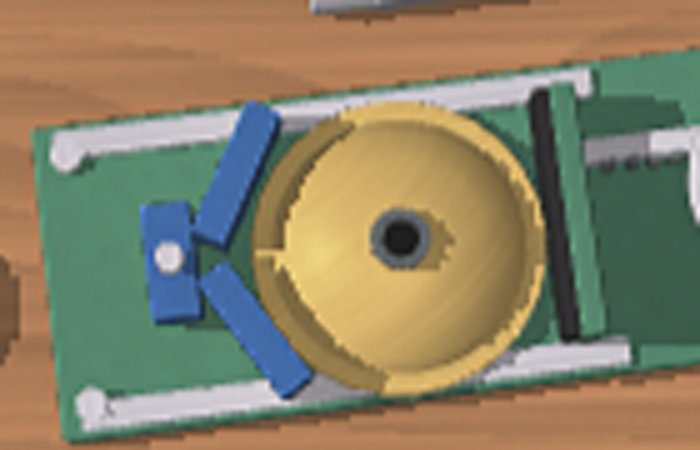

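The lid centre moved from y 27.7 to 35 mm, and the seated place is about 38 ± 3 mm, so it looks seated, though that is within camera error. I'll confirm with a small-step push and read the static force.

Run:
```python
from h import *
c=.0146
move_pose(*pose(.39,.14,0,.183)); f0=np.array(get_ft_force())
p,q=pose(.39,.14,0,ZK); print(movel(p,v=.12,until_force=5)); f0=np.mean([get_ft_force() for _ in range(5)],0)
p,q=pose(.39,.14,c-.003,ZK); movel(p,q,v=.06)
for k in range(16):
    a=.38+.01*k
    p,q=pose(a,.14,c,ZK); hit=movel(p,q,v=.03,until_force=6)
    F=[]
    for _ in range(3): wait(.03); F.append(get_ft_force()-f0)
    F=np.mean(F,0); t=-(F@tang(a)); print(f"{a:.3f} {hit} F_t {t:.2f} |F| {np.linalg.norm(F):.2f} t {get_time():.1f}",flush=True)
    if t>7.3: break
np.save("a.npy",a)
```

```text
False
0.380 False F_t 3.27 |F| 3.76 t 35.5
0.390 False F_t 4.70 |F| 5.63 t 35.8
0.400 False F_t 6.47 |F| 7.69 t 36.2
0.410 False F_t 7.45 |F| 8.60 t 36.5
```

Run:
```python
from h import *
c=.0146; f0=np.zeros(3)
for a in(.415,.42,.425):
    p,q=pose(a,.14,c,ZK); movel(p,q,v=.03,until_force=4)
    F=[]
    for _ in range(4): wait(.03); F.append(get_ft_force())
    F=np.mean(F,0); t=-(F@tang(a)); print(f"{a:.3f} F_t {t:.2f} |F| {np.linalg.norm(F):.2f} t {get_time():.1f}",flush=True)
    if t>8: break
p,q=pose(a,.14,0,ZK); movel(p,q,v=.05); print(np.array(get_ft_force()))
movel(p+[0,0,.1],v=.15); move_pose(*pose(a,.30,0,.25)); wait(.3); print(get_time())
t=read_camera("top"); s=read_camera("side")
cv2.imwrite("pics/f.png",np.hstack([cv2.resize(t[195:285,205:345],(467,300)),cv2.resize(s[190:390,200:400],(300,300))])[:,:,::-1])
```

```text
0.415 F_t 7.40 |F| 8.67 t 36.9
0.420 F_t 7.92 |F| 9.04 t 37.3
0.425 F_t 7.65 |F| 9.15 t 37.7
[-0.3351  0.4482  0.7925]
39.9583
```

View pics/f.png

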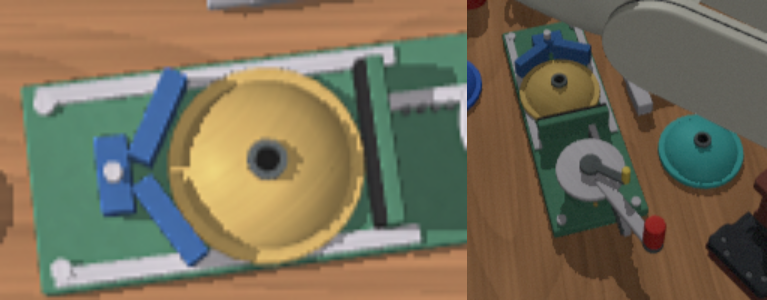

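The final view shows the lid flat between the rubber and the V, the lever still counter-clockwise of the bar, and the robot clear. Handle resistance levelled off at about 7.7 N, against about 4 N running free.

```bash
python3 -c "
from station import *
print(job_done(),get_time())"
```

```text
the job is handed in; nothing more can be done
the job is handed in; nothing more can be done
```

The job is handed in at about 40 s: the brass lid is clamped against the V stop with the lever at tighten, the knob resists with about 7.7 N (roughly 26 N on the lid by the given table), and the robot is clear of everything; no verdict was returned.

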